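Dock the picked tote through the sprung flap gate

TASK

Set the blue tote down on the dock's entry plate, lengthways in line with the lane and short of the gate. Then push it along the plate through the orange sprung flap gate and on to the far end, press it snugly against the red buffer for a moment without ramming it, and take the hand out so that the flap swings shut behind the tote. Leave the grey tote, the tape roll and the hand scanner where they are.

Things in the scene. Friction and masses are not known exactly. Their poses are not given: they have to be found in the camera images.
- tote: the blue lidded tote: a closed box 60 mm (x) x 100 mm (y) x 50 mm tall, 0.2 to 0.42 kg, plain sides and ends; it starts on the table, y within 25 degrees of world y. Origin: centre of underside. Either end may go first
- dock: fixed metal tote dock, lying left-right. y: lane direction from entry to far end; z up; origin on the lane's centre line below the shut gate, at table height. Floor plate 6 mm thick, y -200 to 270 mm. Lane from y -10 mm on: 65 mm wide, side walls to 60 mm above the table; on the +x side from y 0 to 105 mm only a 15 mm curb, where the flap folds back into a pocket
- entry (a point): centre of the entry plate's top, dock y -125 mm, 6 mm above the table. The plate is 100 mm wide and open at its sides from y -200 to -52 mm; then two yellow guides 35 mm tall funnel from 110 mm apart (y -52) to 65 mm (y -10)
- slot (a point): middle of the open slot over the lane, dock y 110 mm, 64 mm above the table. Inward lips on the walls (60 to 64 mm above the table) leave it 53 mm wide; shut fingers pointing down can travel along the centre line through it behind the tote
- gate (a joint): orange sprung flap across the lane at dock y 0, 91 mm long, 25 to 54 mm above the table, upright hinge pin at dock x +60 mm. 0 shut; grows to 1.5 rad swinging towards dock +y. Spring 0.12 Nm plus 0.10 Nm/rad: a pushed tote feels 2 to 5 N. It can shut only when the tote's rear end is past dock y 87 mm; a hand in the way holds it open until drawn up
- gate_tip (a point): free end of the flap, at mid height; shut, it lies at dock x -31 mm, y 0
- buffer: end stop of the lane: grey block with a red pad 50 mm wide on a screw rod. Axes as the dock's; origin on the lane's centre line at table height. The rod is set by hand: the pad's front face lies anywhere from 0 to 22 mm before (-y of) the origin, not measured: feel for it. The pad gives 1 mm per 10 N. A snug press is 4 N or more for 0.2 s; over 18 N is ramming. Sliding the tote takes 1 to 4 N
- grey_tote: grey lidded tote, same size and shape as the blue one (60 x 100 x 50 mm), standing on the table; not to be disturbed. Origin: centre of underside, y along its length
- tape_roll: roll of brown packing tape lying flat, 100 mm across, 48 mm high, a bystander. Origin: centre of underside
- scanner: black hand scanner lying on its side, about 180 x 100 x 30 mm, a bystander. Origin: under its head
There are look-alikes about, which are no part of the job. Several things have the shape of the tote; the one meant has the colours described above.

How it is judged:
By the outcome, as a careful person would: the job done as asked, in the order asked, and still so for the second after the job is handed in, with the robot touching nothing.
It also fails if it takes over 61 s, if anything falls off the work surface, if the arm or the gripper's body presses on something with over 40 N, if the wrist force passes 120 N, or if a joint passes its speed limit or range.

ROBOT

A 6-joint arm with a two-finger parallel gripper is mounted at the origin on the work surface. World frame = base frame: x ahead of the robot, y to its left, z up, the work surface at z = 0. Lengths are in m, angles in rad, forces in N, time in s.
With the tool pointing down it reaches from about 0.325 to 0.85 m from the base axis. Payload 15.5 kg.
Tool frame: the origin (TCP) lies at the centre of the arm's flange, where the gripper is bolted on; the fingertips stand 191 mm ahead of it and the grasp point (between the pads) lies 172 mm ahead of it; z points along the fingers, x is the direction in which the jaws open and shut, and the axes are right-handed (so a half turn about z gives the same grasp; the last joint's range is limited). The gripper opens to 91 mm and grips with 3 to 60 N. Pads are 32 mm wide; open, the fingers measure 118 mm over their backs; the gripper's body (76 mm by 178 mm) begins 60 mm behind the grasp point.
Start: joints at [1.139, 0.494, 1.345, -0, 1.302, -0.096], TCP at [0.207, 0.59, 0.405] pointing down, gripper open.
Joint ranges: [-2.91, 2.91], [-0.82, 2.16], [0.22, 2.67], [-1.22, 4.37], [0.12, 2.79], [-3.08, 3.08]. Speed limits (rad/s): [1.89, 1.89, 2.57, 3.01, 3.01, 3.01].

INTERFACE

Orientations are given as a 3x3 rotation matrix whose columns are the frame's x, y, z axes.
In Python, from workcell import robot gives the robot as it stands.
- The arm moves only by the shell command python3 -m jog 'ROWS' [OPENING] [FORCE]. ROWS is JSON, a list of rows, each a list of 2 entries, a list of its own where there are three numbers: the shift along the tool's x, y, z in cm, then the turn, a rotation vector about the tool's x, y, z in rad. A call has 1 to 5 rows; each row shifts and turns the pose as measured when the row begins, along the tool's axes as they then stand; what a row does not reach is not made up. A row lasts 1/12 s, in which the tool goes at most 41.7 mm and 7.16 degrees, less where a joint would pass 70% of its speed; a pose out of reach is approached as far as the arm can. A call with a gripper value outside its range is refused whole. OPENING is the closure in counts, from 0 (fully open) to 255 (shut), set as the call begins (- or left out, the last holds). The fingers move at their own pace and stop on an object; FORCE is the grip in N (left out, the last holds). Time passes only in rows, so rows that do not move let the fingers close. It gives the time, the measured TCP pose, the force and the opening at its end, in the units of the state.
- robot.state(): the state, without advancing time (a new reading comes with each control period).
- robot.read_camera(name): name is "side" or "top"; returns a dict with "image" (480x640x3 uint8, red, green, blue), "range_z" (480x640 float32, m along the optical axis (not along the pixel's ray), 0 where there is no reading), "fov_y" (degrees; the focal length in pixels is half the picture's height over the tangent of half this angle, whatever the lens; pixels are square), "cx", "cy" (the principal point, pixels), "origin" and "orientation" of the camera in the world. Camera axes: x right, y down, z forward; pixel columns grow to the right and rows downward; lengths in m; the calibration is good to about 2 mm. A picture is of the moment at which its call begins.
- robot.hand_in(): hands the job in, once; it reports no verdict.
The state is a dict: "clock": time; "joint_positions": joint angles; "qvel": joint speeds; "effort": joint torques, N m; "tool_pos": TCP position; "tool_rot": TCP orientation; "ft_force": force on the tool from outside, world axes, zero at the start; "ft_torque": the same for the moment, N m; "opening": finger opening in m.
Only numpy, scipy, OpenCV 4.12 (cv2) and the standard library are available. Lean on these libraries where they do the work, as an engineer would, in place of code of your own. Each camera call takes 0.05 s, during which the arm holds its last target. There are 200 camera calls.

## Working session

There is one attempt and no reset: what is moved stays moved. The work goes in short steps, Python scripts to look and compute and a shell command to move; the robot and the scene stay as the last step left them, time stands still between calls to the robot, and variables do not carry over. Pictures are saved under pics/ and viewed, about 8 in all and at most 12, crops included, and the job is handed in when it is done.

```bash
mkdir -p pics; ls; cat > h.py <<'E'
import numpy as np, cv2
from workcell import robot
def cam(n,save=None):
    c=robot.read_camera(n); im=c["image"]
    if save: cv2.imwrite(f"pics/{save}.png",im[:,:,::-1])
    return c
def pts(c):
    r=c["range_z"]; f=240/np.tan(np.radians(c["fov_y"])/2)
    v,u=np.mgrid[:480,:640]
    p=np.stack([(u-c["cx"])/f*r,(v-c["cy"])/f*r,r],-1)
    return p@np.array(c["orientation"]).T+np.array(c["origin"])
E
python3 - <<'E'
from h import *
for n in("top","side"):
    c=cam(n,n+"0"); print(n,c["fov_y"],c["cx"],c["cy"],c["origin"],np.round(c["orientation"],3).tolist())
    np.savez(n+"0.npz",im=c["image"],p=pts(c),r=c["range_z"])
print(robot.state())
E
```

```text
pics
top 42.74736567855962 323.03323683817257 243.99357761968793 [ 0.28468566 -0.01729334  1.48261499] [[-0.002, -0.99, 0.14], [-1.0, 0.003, 0.003], [-0.003, -0.14, -0.99]]
side 45.378645673045924 319.0794654802596 235.61703222310075 [ 0.04216234 -0.8422515   0.83450969] [[0.891, -0.276, 0.361], [-0.454, -0.571, 0.683], [0.018, -0.773, -0.634]]
{'clock': 0.1, 'joint_positions': array([ 1.13849590e+00,  4.94133477e-01,  1.34605721e+00,  2.41981887e-07,
        1.30250956e+00, -9.55124983e-02]), 'qvel': array([ 3.94112938e-05,  3.91964206e-04, -2.15407763e-03, -4.21407193e-04,
       -8.58567033e-04,  1.34198470e-03]), 'effort': array([ 1.29862288e-03, -8.80225897e+01, -3.82542443e+01,  7.10881851e-02,
        4.84231941e-02, -8.86196972e-06]), 'tool_pos': array([0.20648534, 0.58976803, 0.4041941 ]), 'tool_rot': array([[ 3.30456984e-01,  9.43820940e-01, -4.64251014e-04],
       [ 9.43820410e-01, -3.30457293e-01, -1.00560415e-03],
       [-1.10252539e-03, -1.05860669e-04, -9.99999387e-01]]), 'ft_force': array([ 0.55302246,  0.73011661, -0.74033673]), 'ft_torque': array([ 0.05111493, -0.05022479, -0.05198044]), 'opening': 0.09145761409879373}
```

View pics/top0.png

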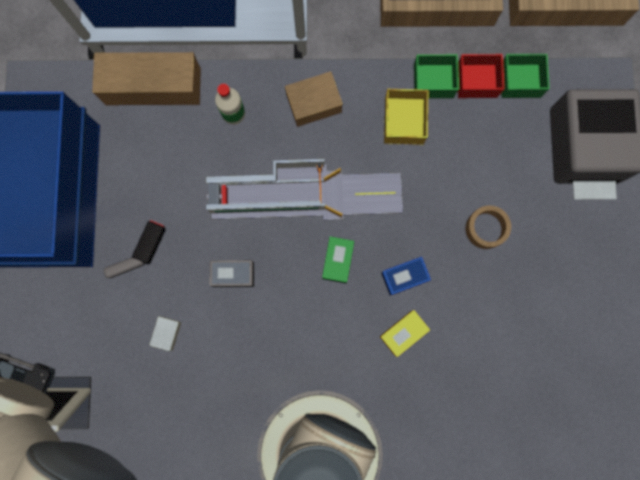

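View pics/side0.png

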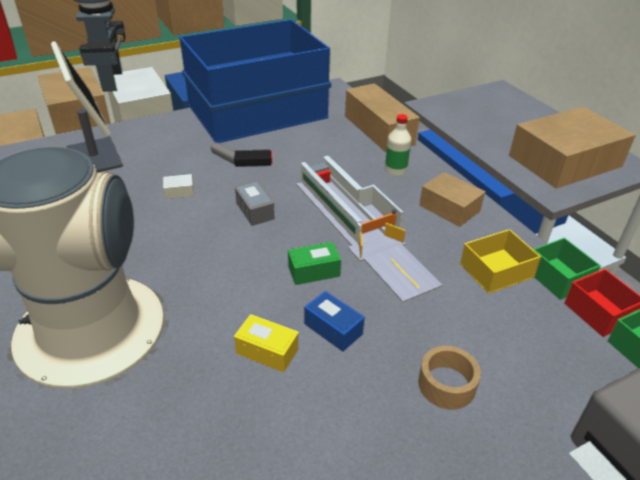

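The top view shows the blue tote at (406,276). The dock runs from the entry plate, with its yellow stripe at (375,193), to the red pad at (224,194), and the orange flap is at (320,185). The grey tote is at (231,273), the tape roll at (489,227) and the scanner at (145,245). The lane runs roughly along world +y. Next I'll measure.

```bash
python3 - <<'E'
from h import *
d=np.load("top0.npz"); p=d["p"]; im=d["im"]; hsv=cv2.cvtColor(im,cv2.COLOR_RGB2HSV)
H,S,V=[hsv[...,i].astype(int) for i in range(3)]
def win(m,u0,u1,v0,v1):
    w=np.zeros_like(m);w[v0:v1,u0:u1]=m[v0:v1,u0:u1];return w
def rect(n,m):
    q=p[m]; r=cv2.minAreaRect((q[:,:2]*1000).astype(np.float32)); print(n,m.sum(),"rect",np.round(r[0],1),np.round(r[1],1),round(r[2],1),"z",np.round(np.percentile(q[:,2],[5,50,95]),4),"mean",np.round(q.mean(0),4))
Z=p[...,2]
rect("tote",win((Z>.043)&(Z<.06),370,440,250,305))
rect("grey",win((Z>.043)&(Z<.06),200,262,250,300))
rect("tape",win((Z>.04)&(Z<.06),455,525,195,260))
rect("stripe",win((H>15)&(H<40)&(S>70),350,400,185,200))
rect("orange",win((H<22)&(H>3)&(S>120),310,345,160,220))
rect("red",win(((H<4)|(H>175))&(S>120),210,235,180,210))
rect("walls",win((Z>.052)&(Z<.075),200,335,150,220))
plate=win((Z>.003)&(Z<.012)&(S<60),345,410,165,220); rect("plate",plate)
# lower wall / upper wall line fit at top
w=win((Z>.052)&(Z<.075)&(S<60),205,330,150,220)
for lo,hi,n in((150,190,"up"),(200,216,"low")):
    for u in range(210,330,12):
        vs=[v for v in range(lo,hi) if w[v,u]]
        if vs: print(n,u,vs[0],vs[-1],np.round(p[vs[0],u],4),np.round(p[vs[-1],u],4))
E
```

```text
tote 1078 rect [ 414.1 -209.3] [ 59.9 101.3] 20.3 z [0.0455 0.0507 0.0557] mean [ 0.4137 -0.2085  0.0507]
grey 1086 rect [420.1 203.5] [ 59.6 100.7] 0.0 z [0.0455 0.0505 0.0556] mean [0.4201 0.2035 0.0505]
tape 638 rect [ 530.8 -408.9] [98.7 98.3] 40.0 z [0.0422 0.0481 0.053 ] mean [ 0.5306 -0.4086  0.0479]
stripe 55 rect [ 619.2 -139.8] [ 4.7 90.7] 2.2 z [0.0018 0.0066 0.012 ] mean [ 0.6192 -0.1412  0.0069]
orange 93 rect [479.1 -34.6] [387.   51.1] 2.4 z [0.0204 0.0341 0.0536] mean [ 0.6226 -0.0318  0.0495]
red 91 rect [612.3 225.9] [47.4 17.5] 14.6 z [0.0141 0.0452 0.051 ] mean [0.6102 0.2252 0.0434]
walls 1274 rect [630.5 122.7] [116.5 280.7] 2.0 z [0.0539 0.0626 0.0681] mean [0.6169 0.1281 0.0621]
plate 1945 rect [ 622.3 -146.2] [158.9 137.1] 89.8 z [0.0033 0.0062 0.0108] mean [ 0.6201 -0.1385  0.0065]
up 210 177 181 [0.6456 0.2548 0.0661] [0.6356 0.2544 0.067 ]
up 222 177 181 [0.6462 0.2269 0.0632] [0.6366 0.2267 0.0626]
up 234 176 181 [0.6478 0.1979 0.066 ] [0.6349 0.1972 0.0692]
up 246 175 180 [0.6495 0.1691 0.0689] [0.6415 0.1711 0.0522]
up 258 175 180 [0.6511 0.1415 0.0623]
[... 260 characters left out ...]
0.0594]
up 318 160 165 [ 0.6889 -0.0012  0.0567] [ 0.6747 -0.0012  0.0639]
low 210 204 209 [0.581  0.2539 0.0626] [0.5702 0.2548 0.0566]
low 222 204 208 [0.5791 0.2241 0.0714] [0.572  0.226  0.0593]
low 234 203 207 [0.5838 0.1977 0.06  ] [0.5732 0.1968 0.0648]
low 246 203 209 [0.5828 0.1686 0.0647] [0.5706 0.1699 0.0536]
low 258 203 207 [0.5827 0.1403 0.0646] [0.5731 0.1402 0.0644]
low 270 202 207 [0.5858 0.1124 0.0609] [0.575  0.1128 0.0547]
low 282 202 206 [0.5848 0.0837 0.0652] [0.5757 0.0838 0.0627]
low 294 201 205 [0.586  0.0552 0.0704] [0.5786 0.0556 0.0601]
low 306 201 205 [0.586  0.027  0.0704] [0.5774 0.0271 0.0654]
low 318 201 205 [ 0.5857 -0.0012  0.0711] [ 0.5774 -0.0012  0.0653]
```

```bash
python3 - <<'E'
import cv2
a=cv2.imread("pics/top0.png")[140:300,190:440]
cv2.imwrite("pics/crop1.png",cv2.resize(a,None,fx=3.2,fy=3.2,interpolation=cv2.INTER_CUBIC))
E
```

```text
(no output)
```

View pics/crop1.png

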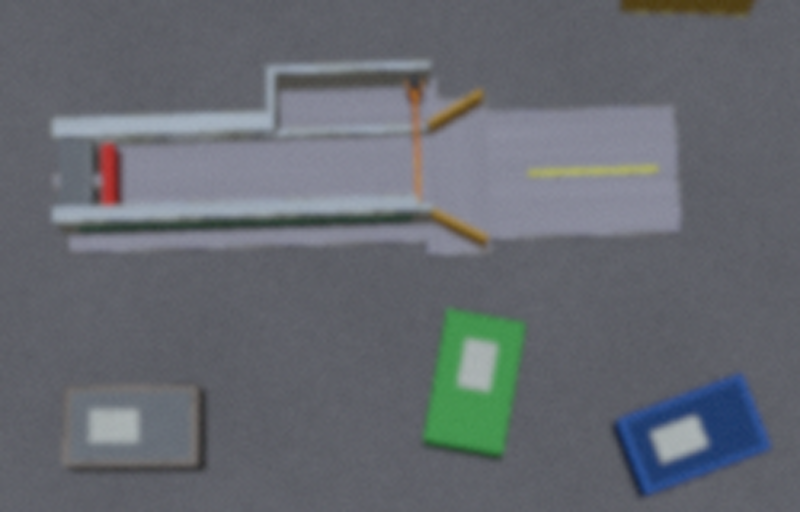

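The crop shows the flap shut at (415,140), the red pad at (110,175), guides at about (455,110) and (460,225), and the stripe on the centre line. Now a finer dock fit, using plane ray casts.

```bash
cat >> h.py <<'E'
C={"top":(42.74736567855962,323.03323683817257,243.99357761968793)}
def ray(c,uv,z):
    f=240/np.tan(np.radians(c["fov_y"])/2); uv=np.atleast_2d(uv).astype(float)
    d=np.c_[(uv[:,0]-c["cx"])/f,(uv[:,1]-c["cy"])/f,np.ones(len(uv))]@np.array(c["orientation"]).T
    o=np.array(c["origin"]); return o+d*((z-o[2])/d[:,2])[:,None]
def plan(x,y,z,th,n,s=None):
    "rows to tool-down pose at TCP x,y,z with tool-x heading th deg"
    s=s or robot.state(); R=np.array(s["tool_rot"]); p=np.array(s["tool_pos"])
    h=np.degrees(np.arctan2(R[1,0],R[0,0])); d=(th-h+180)%360-180
    dp=(np.array([x,y,z])-p)/n*100
    print("from",p.round(4),"h",round(h,2),"turn/row tool z",round(-np.radians(d)/n,4), "tilt",R[:2,2].round(4))
    for i in range(n):
        a=np.radians(h+d*i/n); X=np.array([np.cos(a),np.sin(a),0]); Y=np.array([np.sin(a),-np.cos(a),0])
        print([round(float(dp@X),2),round(float(dp@Y),2),round(float(-dp[2]),2)])
E
python3 - <<'E'
from h import *
c=cam("top"); im=c["image"]; hsv=cv2.cvtColor(im,cv2.COLOR_RGB2HSV).astype(int); g=cv2.cvtColor(im,cv2.COLOR_RGB2GRAY).astype(float)
def edge(us,v0,v1,sgn,z,n):
    uv=[]
    for u in us:
        col=g[:,u-1:u+2].mean(1); d=sgn*np.gradient(col)[v0:v1]; k=d.argmax()
        if 0<k<len(d)-1:
            a,b,e=d[k-1:k+2]; k=k+.5*(a-e)/(a-2*b+e)
        uv.append((u,v0+k))
    P=ray(c,uv,z); f=np.polyfit(P[:,1],P[:,0],1); r=P[:,0]-np.polyval(f,P[:,1]); ok=abs(r)<.003
    f=np.polyfit(P[ok,1],P[ok,0],1); print(n,"x(0)",f[1].round(4),"deg",np.degrees(-f[0]).round(2),"rms",r[ok].std().round(4),ok.sum())
us=range(236,312,3)
edge(us,196,206,1,.064,"lowwall inner lip")
edge(us,203,213,-1,.064,"lowwall outer")
edge(range(232,270,2),170,178,1,.064,"upwall outer")
edge(range(232,270,2),176,185,-1,.064,"upwall inner lip")
edge(range(350,398,3),168,180,1,.006,"plate +x")
edge(range(350,398,3),206,220,-1,.006,"plate -x")
H,S=hsv[...,0],hsv[...,1]
def blob(m,z,n,u0,u1,v0,v1):
    v,u=np.nonzero(m[v0:v1,u0:u1]); P=ray(c,np.c_[u+u0,v+v0],z); 
    print(n,P.mean(0).round(4),"y",P[:,1].min().round(4),P[:,1].max().round(4),"x",P[:,0].min().round(4),P[:,0].max().round(4)); return P
P=blob((H>18)&(H<40)&(S>60),.006,"stripe",350,402,186,200); f=np.polyfit(P[:,1],P[:,0],1);print(f[1],np.degrees(-f[0]))
blob((H<22)&(H>3)&(S>110),.054,"flap",312,326,160,205)
blob(((H<4)|(H>175))&(S>120),.05,"red",210,235,180,210)
d=g[185:200,395:410].mean(0); k=np.gradient(d).argmin(); print("plate end",ray(c,(395+k,192),.006))
print("TOTE"); m=(((H>105)&(H<125)&(S>130)))[250:300,375:440]; ct=max(cv2.findContours(m.astype(np.uint8),0,2)[0],key=cv2.contourArea).reshape(-1,2)+[375,250]
print(cv2.minAreaRect((ray(c,ct,.05)[:,:2]*1000).astype(np.float32)))
plan(.414,-.209,.36,20.3,22)
E
```

```text
lowwall inner lip x(0) 0.5884 deg 1.68 rms 0.0005 26
lowwall outer x(0) 0.5757 deg 1.72 rms 0.0004 26
upwall outer x(0) 0.6558 deg 1.76 rms 0.0001 19
upwall inner lip x(0) 0.6413 deg 1.77 rms 0.0002 19
plate +x x(0) 0.665 deg 1.73 rms 0.0004 16
plate -x x(0) 0.5645 deg 2.05 rms 0.0006 16
stripe [ 0.6194 -0.1413  0.006 ] y -0.1875 -0.094 x 0.6168 0.6218
0.614984168517126 1.797217305261147
flap [ 0.6629 -0.0057  0.054 ] y -0.0178 -0.0011 x 0.6429 0.67
red [0.6087 0.2241 0.05  ] y 0.2183 0.231 x 0.5884 0.6299
plate end [[ 0.62163287 -0.20471513  0.006     ]]
TOTE
((411.8802490234375, -206.27647399902344), (58.727996826171875, 101.1112289428711), 20.170495986938477)
from [0.2065 0.5898 0.4043] h 70.7 turn/row tool z 0.04 tilt [-0.0004 -0.0008]
[-3.12, 2.09, 0.2]
[-3.03, 2.21, 0.2]
[-2.94, 2.33, 0.2]
[-2.84, 2.45, 0.2]
[-2.74, 2.56, 0.2]
[-2.64, 2.67, 0.2]
[-2.53, 2.77, 0.2]
[-2.42, 2.87, 0.2]
[-2.3, 2.96, 0.2]
[-2.18, 3.05, 0.2]
[-2.06, 3.14, 0.2]
[-1.93, 3.22, 0.2]
[-1.8, 3.29, 0.2]
[-1.67, 3.36, 0.2]
[-1.53, 3.43, 0.2]
[-1.39, 3.48, 0.2]
[-1.25, 3.54, 0.2]
[-1.11, 3.58, 0.2]
[-0.96, 3.63, 0.2]
[-0.82, 3.66, 0.2]
[-0.67, 3.69, 0.2]
[-0.52, 3.71, 0.2]
```

Dock: centre line x = 0.615 − 0.0305·y, yaw 1.75°, gate at y ≈ −0.004, pad front at y ≈ 0.218. Moving to the tote.

```bash
python3 -m jog '[[[-3.1,2.1,0.2],[0,0,0.04]],[[-3.0,2.2,0.2],[0,0,0.04]],[[-2.9,2.3,0.2],[0,0,0.04]],[[-2.8,2.5,0.2],[0,0,0.04]],[[-2.7,2.6,0.2],[0,0,0.04]]]' 0
python3 -m jog '[[[-2.6,2.7,0.2],[0,0,0.04]],[[-2.5,2.8,0.2],[0,0,0.04]],[[-2.4,2.9,0.2],[0,0,0.04]],[[-2.3,3.0,0.2],[0,0,0.04]],[[-2.2,3.0,0.2],[0,0,0.04]]]'
python3 -m jog '[[[-2.1,3.1,0.2],[0,0,0.04]],[[-1.9,3.2,0.2],[0,0,0.04]],[[-1.8,3.3,0.2],[0,0,0.04]],[[-1.7,3.4,0.2],[0,0,0.04]],[[-1.5,3.4,0.2],[0,0,0.04]]]'
python3 -c "
from h import *
plan(.413,-.2075,.36,20.3,12)"
```

```text
clock: 0.57
tool_pos: [0.2539, 0.4085, 0.3921]
tool_rot: [[0.512, 0.859, -0.0], [0.859, -0.512, 0.002], [0.001, -0.001, -1.0]]
ft_force: [1.7, 0.5, -0.7]
opening: 0.0912
clock: 0.98
tool_pos: [0.3006, 0.2184, 0.3811]
tool_rot: [[0.678, 0.735, 0.0], [0.735, -0.678, 0.001], [0.001, -0.001, -1.0]]
ft_force: [0.4, 0.7, 1.3]
opening: 0.0907
clock: 1.4
tool_pos: [0.3437, 0.0319, 0.3711]
tool_rot: [[0.813, 0.583, 0.002], [0.583, -0.813, 0.002], [0.003, -0.0, -1.0]]
ft_force: [0.8, 0.6, -0.2]
opening: 0.0914
from [0.3437 0.0319 0.3711] h 35.65 turn/row tool z 0.0223 tilt [0.0021 0.0016]
[-0.69, 1.96, 0.09]
[-0.65, 1.97, 0.09]
[-0.61, 1.99, 0.09]
[-0.56, 2.0, 0.09]
[-0.52, 2.01, 0.09]
[-0.47, 2.02, 0.09]
[-0.43, 2.03, 0.09]
[-0.38, 2.04, 0.09]
[-0.33, 2.05, 0.09]
[-0.29, 2.06, 0.09]
[-0.24, 2.06, 0.09]
[-0.2, 2.07, 0.09]
```

```bash
python3 -m jog '[[[-1.3,3.9,0.2],[0,0,0.045]],[[-1.2,4.0,0.2],[0,0,0.045]],[[-1.0,4.0,0.2],[0,0,0.045]],[[-0.9,4.0,0.2],[0,0,0.045]],[[-0.7,4.1,0.2],[0,0,0.045]]]'
python3 -m jog '[[[-0.5,4.0,0.2],[0,0,0.045]],[[0,0,0],[0,0,0]]]'
python3 -c "
from h import *
plan(.413,-.2075,.202,20.3,5)"
```

```text
clock: 1.82
tool_pos: [0.3974, -0.1697, 0.3613]
tool_rot: [[0.927, 0.375, 0.003], [0.375, -0.927, 0.002], [0.004, -0.0, -1.0]]
ft_force: [2.0, 1.2, 0.3]
opening: 0.0916
clock: 1.98
tool_pos: [0.4091, -0.216, 0.359]
tool_rot: [[0.946, 0.324, 0.006], [0.324, -0.946, -0.001], [0.005, 0.003, -1.0]]
ft_force: [-0.7, 0.3, 0.6]
opening: 0.0913
from [ 0.4091 -0.216   0.359 ] h 18.93 turn/row tool z -0.0048 tilt [ 0.006  -0.0012]
[0.13, -0.14, 3.14]
[0.13, -0.14, 3.14]
[0.13, -0.13, 3.14]
[0.13, -0.13, 3.14]
[0.13, -0.13, 3.14]
```

```bash
python3 -m jog '[[[0.3,-0.3,3],[0.003,-0.005,-0.012]],[[0.2,-0.3,3.5],[0,0,-0.012]],[[0.1,-0.1,3.5],[0,0,0]],[[0,0,2.5],[0,0,0]],[[0,0,2],[0,0,0]]]'
python3 -c "
from h import *
plan(.413,-.2075,.202,20.3,1)"
```

```text
clock: 2.4
tool_pos: [0.4154, -0.2127, 0.2126]
tool_rot: [[0.94, 0.342, 0.011], [0.342, -0.94, -0.007], [0.007, 0.011, -1.0]]
ft_force: [-0.5, -0.1, 0.2]
opening: 0.0914
from [ 0.4154 -0.2127  0.2126] h 19.99 turn/row tool z -0.0055 tilt [ 0.0105 -0.0074]
[-0.04, -0.57, 1.06]
```

```bash
python3 -m jog '[[[0,-0.5,0.9],[0.0105,-0.0075,0]],[[0,0,0],[0,0,0]]]'
python3 -c "
from h import *
plan(.413,-.2075,.202,20.3,1)"
```

```text
clock: 2.57
tool_pos: [0.4127, -0.2071, 0.1997]
tool_rot: [[0.94, 0.341, -0.006], [0.342, -0.94, 0.004], [-0.004, -0.006, -1.0]]
ft_force: [0.3, 0.3, 1.1]
opening: 0.0906
from [ 0.4127 -0.2071  0.1997] h 19.97 turn/row tool z -0.0058 tilt [-0.0061  0.004 ]
[0.02, 0.04, -0.23]
```

```bash
python3 -m jog '[[[0,0,-0.2],[-0.006,0.004,-0.006]],[[0,0,0],[0,0,0]],[[0,0,0],[0,0,0]],[[0,0,0],[0,0,0]],[[0,0,0],[0,0,0]]]' 255 25
python3 -m jog '[[[0,0,0],[0,0,0]],[[0,0,0],[0,0,0]],[[0,0,0],[0,0,0]]]'
python3 -m jog '[[[0,0,-1.5],[0,0,0]],[[0,0,-2.5],[0,0,0]],[[0,0,-2.5],[0,0,0]],[[0,0,0],[0,0,0]]]'
python3 -c "
from h import *
plan(.6188,-.13,.29,1.75,8)"
```

```text
clock: 2.98
tool_pos: [0.4137, -0.2073, 0.2057]
tool_rot: [[0.937, 0.349, 0.004], [0.349, -0.937, -0.003], [0.003, 0.004, -1.0]]
ft_force: [0.3, -0.5, 0.4]
opening: 0.0613
clock: 3.23
tool_pos: [0.4139, -0.2075, 0.2068]
tool_rot: [[0.937, 0.348, 0.006], [0.349, -0.937, -0.004], [0.004, 0.006, -1.0]]
ft_force: [-0.3, -0.8, -3.4]
opening: 0.0598
clock: 3.57
tool_pos: [0.4129, -0.2069, 0.2728]
tool_rot: [[0.937, 0.348, 0.002], [0.348, -0.937, -0.002], [0.001, 0.002, -1.0]]
ft_force: [1.7, -0.9, -3.9]
opening: 0.0598
from [ 0.4129 -0.2069  0.2728] h 20.38 turn/row tool z 0.0406 tilt [ 0.0016 -0.0016]
[2.75, -0.01, -0.22]
[2.74, -0.12, -0.22]
[2.74, -0.23, -0.22]
[2.73, -0.34, -0.22]
[2.71, -0.45, -0.22]
[2.69, -0.56, -0.22]
[2.66, -0.67, -0.22]
[2.64, -0.78, -0.22]
```

```bash
python3 -m jog '[[[2.7,0,-0.2],[0,0,0.04]],[[2.7,-0.1,-0.2],[0,0,0.04]],[[2.7,-0.2,-0.2],[0,0,0.04]],[[2.7,-0.3,-0.2],[0,0,0.04]],[[2.7,-0.4,-0.2],[0,0,0.04]]]'
python3 -m jog '[[[2.7,-0.6,-0.2],[0,0,0.04]],[[2.7,-0.7,-0.2],[0,0,0.04]],[[2.6,-0.8,-0.2],[0,0,0.04]],[[0,0,0],[0,0,0]]]'
python3 - <<'E'
from h import *
c=cam("top","top2"); P=pts(c); im=c["image"]; hsv=cv2.cvtColor(im,cv2.COLOR_RGB2HSV).astype(int)
m=(hsv[...,0]>105)&(hsv[...,0]<125)&(hsv[...,1]>120); m[:, :280]=0; m[:120]=0;m[:,460:]=0
print(m.sum(), np.argwhere(m).min(0),np.argwhere(m).max(0), np.median(P[m],0))
plan(.6188,-.13,.225,1.75,1)
E
```

```text
clock: 3.98
tool_pos: [0.54, -0.1597, 0.2816]
tool_rot: [[0.99, 0.143, -0.003], [0.143, -0.99, -0.0], [-0.003, -0.0, -1.0]]
ft_force: [0.2, -1.2, -4.2]
opening: 0.0604
clock: 4.32
tool_pos: [0.6242, -0.1268, 0.2839]
tool_rot: [[1.0, 0.016, -0.003], [0.016, -1.0, 0.001], [-0.003, -0.001, -1.0]]
ft_force: [-1.0, 1.0, -3.4]
opening: 0.0603
50 [167 351] [173 360] [ 0.64465443 -0.08811359  0.12891812]
from [ 0.6223 -0.1272  0.2832] h 1.05 turn/row tool z -0.0123 tilt [-0.0055  0.0008]
[-0.36, 0.27, 5.82]
```

View pics/top2.png

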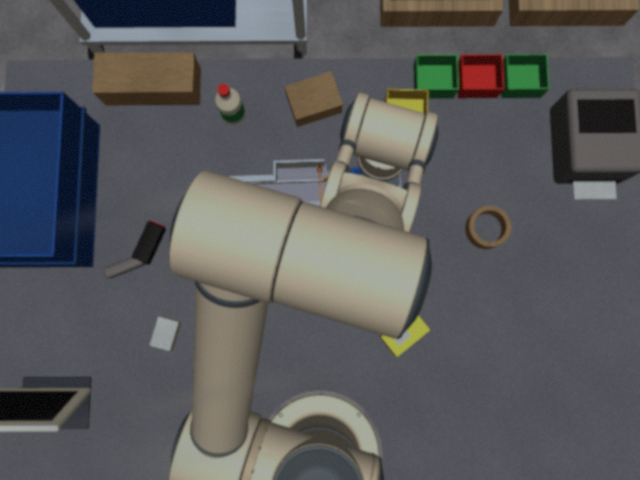

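The top view is blocked by the arm, so I'll lower by force and check with the side camera.

```bash
python3 -m jog '[[[-0.35,0.27,2],[0,0.005,-0.012]],[[0,0,2.5],[0,0,0]],[[0,0,1.3],[0,0,0]],[[0,0,0],[0,0,0]]]'
python3 - <<'E'
from h import *
c=cam("side","side2"); P=pts(c); hsv=cv2.cvtColor(c["image"],cv2.COLOR_RGB2HSV).astype(int)
a=c["image"][150:350,250:500,::-1]; cv2.imwrite("pics/side2c.png",cv2.resize(a,None,fx=3,fy=3))
plan(.6188,-.13,.2125,1.75,1)
E
```

```text
clock: 4.7
tool_pos: [0.6169, -0.1299, 0.2206]
tool_rot: [[0.999, 0.033, -0.003], [0.033, -0.999, 0.001], [-0.003, -0.001, -1.0]]
ft_force: [-0.1, 0.8, -3.7]
opening: 0.0595
from [ 0.617  -0.13    0.2215] h 1.91 turn/row tool z 0.0028 tilt [-0.0024  0.0011]
[0.18, 0.01, 0.9]
```

View pics/side2c.png

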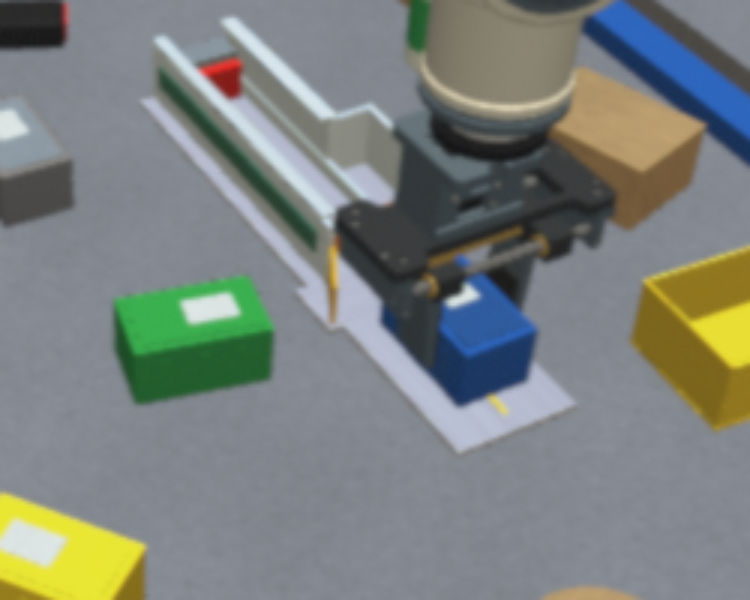

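The crop shows the tote in the hand just over the entry plate, in line with the lane: rear lower edge at about (460,400), stripe end at (500,405). Lowering.

```bash
python3 -m jog '[[[0.15,0,0.5],[0,0.002,0.003]],[[0,0,0.25],[0,0,0]],[[0,0,0],[0,0,0]]]'
python3 -m jog '[[[0,0,0.15],[0,0,0]],[[0,0,0],[0,0,0]]]'
python3 -c "
from h import *
plan(.6188,-.13,.2125,1.75,1)"
```

```text
clock: 5.0
tool_pos: [0.6182, -0.1305, 0.2146]
tool_rot: [[1.0, 0.03, 0.0], [0.03, -1.0, 0.001], [0.0, -0.001, -1.0]]
ft_force: [0.4, -0.5, -4.3]
opening: 0.0597
clock: 5.17
tool_pos: [0.6185, -0.1307, 0.214]
tool_rot: [[1.0, 0.03, 0.002], [0.03, -1.0, 0.0], [0.002, -0.0, -1.0]]
ft_force: [0.3, 0.8, -4.4]
opening: 0.0598
from [ 0.6185 -0.1307  0.214 ] h 1.69 turn/row tool z -0.001 tilt [0.0018 0.0005]
[0.04, -0.07, 0.15]
```

```bash
python3 -m jog '[[[0,0,0.2],[0,0,0]],[[0,0,0],[0,0,0]]]'
python3 -m jog '[[[0,0,0.2],[0,0,0]],[[0,0,0],[0,0,0]]]'
```

```text
clock: 5.33
tool_pos: [0.6187, -0.1308, 0.2127]
tool_rot: [[1.0, 0.03, 0.003], [0.03, -1.0, -0.0], [0.003, 0.0, -1.0]]
ft_force: [-0.8, -0.7, -4.4]
opening: 0.0601
clock: 5.5
tool_pos: [0.619, -0.1308, 0.2118]
tool_rot: [[1.0, 0.03, 0.005], [0.03, -1.0, -0.0], [0.005, 0.001, -1.0]]
ft_force: [-0.3, 0.5, -4.3]
opening: 0.0599
```

```bash
python3 -m jog '[[[0,0,0.2],[0,-0.005,0]],[[0,0,0],[0,0,0]]]'
python3 -m jog '[[[0,0,0.2],[0,0,0]],[[0,0,0],[0,0,0]]]'
```

```text
clock: 5.67
tool_pos: [0.6198, -0.1308, 0.2116]
tool_rot: [[1.0, 0.03, 0.003], [0.03, -1.0, -0.001], [0.003, 0.001, -1.0]]
ft_force: [0.3, -0.6, -4.6]
opening: 0.06
clock: 5.83
tool_pos: [0.62, -0.1309, 0.211]
tool_rot: [[1.0, 0.03, 0.004], [0.03, -1.0, -0.002], [0.004, 0.002, -1.0]]
ft_force: [0.3, -0.5, -4.2]
opening: 0.0598
```

```bash
python3 -m jog '[[[-0.1,0,0.25],[0,-0.004,0]],[[0,0,0],[0,0,0]]]'
python3 -m jog '[[[0,0,0.25],[0,0,0]],[[0,0,0],[0,0,0]]]'
```

```text
clock: 6.0
tool_pos: [0.6204, -0.131, 0.2104]
tool_rot: [[1.0, 0.03, 0.005], [0.03, -1.0, -0.003], [0.005, 0.003, -1.0]]
ft_force: [-0.9, -0.4, -4.5]
opening: 0.0598
clock: 6.17
tool_pos: [0.6206, -0.1312, 0.2091]
tool_rot: [[1.0, 0.03, 0.006], [0.03, -1.0, -0.004], [0.006, 0.004, -1.0]]
ft_force: [-0.9, -0.5, -3.7]
opening: 0.0601
```

```bash
python3 -m jog '[[[-0.15,0,0.3],[0.004,-0.006,0]],[[0,0,0],[0,0,0]]]'
python3 -m jog '[[[0,0,0.25],[0,0,0]],[[0,0,0],[0,0,0]]]'
```

```text
clock: 6.33
tool_pos: [0.6211, -0.1316, 0.2082]
tool_rot: [[1.0, 0.03, 0.007], [0.03, -1.0, -0.002], [0.006, 0.002, -1.0]]
ft_force: [-1.8, 1.1, -5.3]
opening: 0.0599
clock: 6.5
tool_pos: [0.6213, -0.1319, 0.2067]
tool_rot: [[1.0, 0.03, 0.008], [0.03, -1.0, -0.002], [0.008, 0.003, -1.0]]
ft_force: [-0.4, -0.4, -4.6]
opening: 0.0597
```

```bash
python3 - <<'E'
from h import *
c=cam("side","side3"); P=pts(c); hsv=cv2.cvtColor(c["image"],cv2.COLOR_RGB2HSV).astype(int)
m=(hsv[...,0]>105)&(hsv[...,0]<125)&(hsv[...,1]>120); m[:200]=0;m[300:]=0;m[:,:370]=0;m[:,440:]=0
q=P[m]; print(m.sum(),np.percentile(q[:,2],[0,1,3,50,97,99,100]).round(4)); rear=q[(q[:,2]<.045)]
print("rear y",np.median(rear[:,1]), "x",np.percentile(rear[:,0],[1,99]))
top=q[abs(q[:,2]-np.percentile(q[:,2],90))<.006]; print("top z",np.median(top[:,2]))
a=c["image"][220:320,350:480,::-1]; cv2.imwrite("pics/side3c.png",cv2.resize(a,None,fx=6,fy=6))
E
```

```text
974 [0.0088 0.0117 0.0141 0.054  0.06   0.063  0.8345]
rear y -0.17866683740977174 x [0.59174828 0.64843764]
top z 0.05696006505010165
```

View pics/side3c.png

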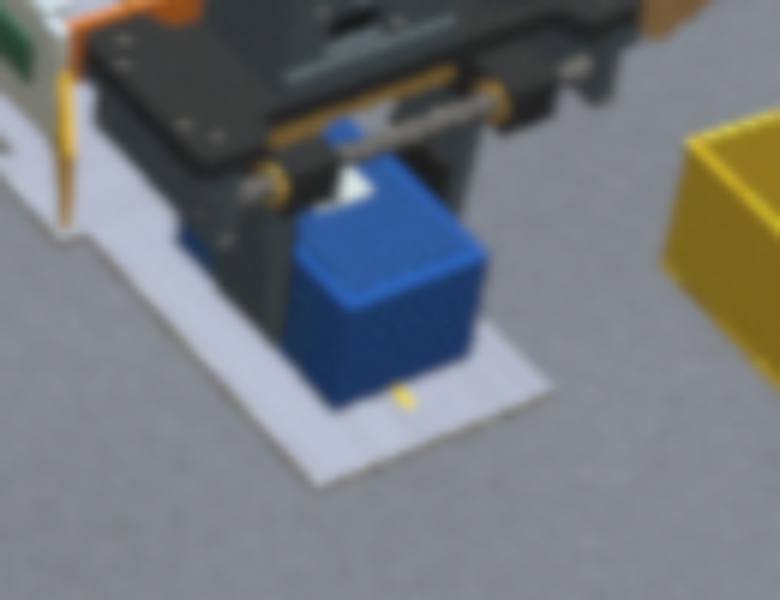

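The crop shows the tote's lower rear edge at about (335,405) to (470,355), flat on or within about 1 mm of the plate and centred on the stripe at (405,398). One more nudge down, then release.

```bash
python3 -m jog '[[[0,0,0.25],[0,-0.005,0]],[[0,0,0.15],[0,0,0]]]'
python3 -m jog '[[[0,0,0],[0,0,0]],[[0,0,0],[0,0,0]],[[0,0,0],[0,0,0]],[[0,0,0],[0,0,0]]]' 0
python3 -c "
from h import *
plan(.6205,-.132,.27,1.75,1)"
```

```text
clock: 6.72
tool_pos: [0.6219, -0.132, 0.2051]
tool_rot: [[1.0, 0.03, 0.005], [0.03, -1.0, -0.003], [0.005, 0.004, -1.0]]
ft_force: [-12.6, 1.9, 39.3]
opening: 0.0599
clock: 7.05
tool_pos: [0.6218, -0.132, 0.2044]
tool_rot: [[1.0, 0.03, 0.004], [0.03, -1.0, -0.003], [0.004, 0.003, -1.0]]
ft_force: [-0.4, -0.0, -0.6]
opening: 0.0841
from [ 0.6218 -0.132   0.2044] h 1.75 turn/row tool z -0.0001 tilt [ 0.0042 -0.0033]
[-0.13, 0.0, -6.56]
```

```bash
python3 -m jog '[[[0,0,0],[0,0,0]],[[0,0,-1.5],[0,0,0]],[[0,0,-3.5],[0,0,0]],[[0,0,-3.5],[0,0,0]],[[0,0,0],[0,0,0]]]' 0
python3 -c "
from h import *
plan(.6220,-.222,.288,-88.25,13)"
```

```text
clock: 7.47
tool_pos: [0.6209, -0.1316, 0.2886]
tool_rot: [[1.0, 0.03, -0.003], [0.03, -1.0, -0.001], [-0.003, 0.001, -1.0]]
ft_force: [1.5, -0.9, 0.6]
opening: 0.0912
from [ 0.6209 -0.1316  0.2886] h 1.73 turn/row tool z 0.1208 tilt [-0.0027 -0.0012]
[-0.01, 0.7, 0.0]
[0.07, 0.69, 0.0]
[0.15, 0.68, 0.0]
[0.24, 0.65, 0.0]
[0.31, 0.62, 0.0]
[0.38, 0.58, 0.0]
[0.45, 0.53, 0.0]
[0.51, 0.47, 0.0]
[0.57, 0.41, 0.0]
[0.61, 0.33, 0.0]
[0.65, 0.26, 0.0]
[0.67, 0.18, 0.0]
[0.69, 0.1, 0.0]
```

```bash
python3 -m jog '[[[0,0.7,0],[0,0,0.12]],[[0.1,0.7,0],[0,0,0.12]],[[0.2,0.7,0],[0,0,0.12]],[[0.2,0.7,0],[0,0,0.12]],[[0.3,0.6,0],[0,0,0.12]]]' 255
python3 -m jog '[[[0.4,0.6,0],[0,0,0.12]],[[0.5,0.5,0],[0,0,0.12]],[[0.5,0.5,0],[0,0,0.12]],[[0.6,0.4,0],[0,0,0.12]],[[0.6,0.3,0],[0,0,0.12]]]'
python3 -m jog '[[[0.7,0.3,0],[0,0,0.12]],[[0.7,0.2,0],[0,0,0.12]],[[0.7,0.1,0],[0,0,0.12]],[[0,0,0],[0,0,0]]]'
python3 -c "
from h import *
plan(.6222,-.224,.214,-88.25,3)"
```

```text
clock: 7.88
tool_pos: [0.6221, -0.1669, 0.2904]
tool_rot: [[0.833, -0.554, 0.001], [-0.554, -0.833, -0.002], [0.002, 0.001, -1.0]]
ft_force: [-0.0, 0.7, -0.1]
opening: 0.0604
clock: 8.3
tool_pos: [0.6224, -0.204, 0.2885]
tool_rot: [[0.351, -0.936, 0.0], [-0.936, -0.351, -0.002], [0.002, 0.0, -1.0]]
ft_force: [-0.1, -0.5, -0.1]
opening: 0.0273
clock: 8.63
tool_pos: [0.6214, -0.2281, 0.2868]
tool_rot: [[-0.024, -1.0, -0.001], [-1.0, 0.024, -0.002], [0.002, 0.0, -1.0]]
ft_force: [-0.3, -0.3, 0.1]
opening: 0.0013
from [ 0.6214 -0.2281  0.2868] h -91.36 turn/row tool z -0.0181 tilt [-0.0005 -0.0015]
[-0.14, -0.02, 2.43]
[-0.14, -0.03, 2.43]
[-0.14, -0.03, 2.43]
```

```bash
python3 -m jog '[[[0,-0.1,2.4],[0,0,-0.027]],[[0,0,2.4],[0,0,-0.027]],[[0,0,1.6],[0,0,0]],[[0,0,0.6],[0,0,0]],[[0,0,0],[0,0,0]]]'
python3 -c "
from h import *
plan(.6220,-.222,.214,-88.25,1)
c=cam('side'); P=pts(c); hsv=cv2.cvtColor(c['image'],cv2.COLOR_RGB2HSV).astype(int)
m=(hsv[...,0]>105)&(hsv[...,0]<125)&(hsv[...,1]>120); m[:200]=0;m[300:]=0;m[:,:340]=0;m[:,440:]=0
q=P[m&(P[...,2]>.05)&(P[...,2]<.065)]; print(cv2.minAreaRect((q[:,:2]*1000).astype(np.float32)),q.mean(0))
"
```

```text
clock: 9.05
tool_pos: [0.6229, -0.2277, 0.2144]
tool_rot: [[0.051, -0.999, 0.002], [-0.999, -0.051, -0.002], [0.002, -0.002, -1.0]]
ft_force: [-0.2, -0.4, -0.4]
opening: 0.0002
from [ 0.6229 -0.2277  0.2144] h -87.07 turn/row tool z 0.0206 tilt [ 0.0018 -0.0023]
[-0.57, 0.06, 0.04]
((621.042724609375, -132.15115356445312), (60.405189514160156, 100.58696746826172), 2.4710726737976074) [ 0.60863031 -0.13746007  0.05640085]
```

Tote is on the plate at (0.621, −0.132), yaw 2.5°. Starting the push.

```bash
python3 -m jog '[[[-1,0.05,0],[0,0,0.02]],[[-1,0,0],[0,0,0]],[[-0.8,0,0],[0,0,0]],[[-0.6,0,0],[0,0,0]],[[-0.6,0,0],[0,0,0]]]'
python3 -m jog '[[[-0.8,0,0],[0,0,0]],[[-1,0,0],[0,0,0]],[[-1,0,0],[0,0,0]],[[-1,0,0],[0,0,0]]]'
python3 -c "
from h import *
y=-.10;plan(.615-.0305*(y),y,.214,-88.25,5)"
```

```text
clock: 9.52
tool_pos: [0.6221, -0.1862, 0.2188]
tool_rot: [[0.035, -0.999, 0.007], [-0.999, -0.036, -0.005], [0.005, -0.007, -1.0]]
ft_force: [0.1, -1.2, -0.2]
opening: 0.0007
clock: 9.85
tool_pos: [0.621, -0.1454, 0.2197]
tool_rot: [[0.036, -0.999, 0.009], [-0.999, -0.036, -0.006], [0.007, -0.009, -1.0]]
ft_force: [0.3, -2.4, -1.9]
opening: 0.0004
from [ 0.621  -0.1454  0.2197] h -87.91 turn/row tool z 0.0012 tilt [ 0.0092 -0.0063]
[-0.91, 0.03, 0.11]
[-0.91, 0.03, 0.11]
[-0.91, 0.03, 0.11]
[-0.91, 0.03, 0.11]
[-0.91, 0.03, 0.11]
```

```bash
python3 -m jog '[[[-0.9,0,0.3],[-0.009,-0.006,0.005]],[[-0.9,0,0.1],[0,0,0]],[[-0.9,0,0],[0,0,0]],[[-0.9,0,0],[0,0,0]],[[-0.9,0,0],[0,0,0]]]'
python3 -c "
from h import *
y=-.06;plan(.615-.0305*(y),y,.214,-88.25,5)"
```

```text
clock: 10.27
tool_pos: [0.6193, -0.0978, 0.2162]
tool_rot: [[0.033, -0.999, -0.001], [-0.999, -0.033, -0.006], [0.006, 0.002, -1.0]]
ft_force: [-6.3, -17.8, 5.7]
opening: 0.0003
from [ 0.6193 -0.0978  0.2162] h -88.13 turn/row tool z 0.0004 tilt [-0.0013 -0.0057]
[-0.76, 0.03, 0.04]
[-0.76, 0.03, 0.04]
[-0.76, 0.03, 0.04]
[-0.76, 0.03, 0.04]
[-0.76, 0.03, 0.04]
```

```bash
python3 -m jog '[[[-0.4,0,0.05],[0,-0.004,0]],[[-0.4,0,0],[0,0,0]],[[-0.4,0,0],[0,0,0]]]'
python3 - <<'E'
from h import *
c=cam("side"); a=c["image"][170:300,290:460,::-1]; cv2.imwrite("pics/side4c.png",cv2.resize(a,None,fx=4.5,fy=4.5))
E
```

```text
clock: 10.52
tool_pos: [0.6186, -0.0855, 0.2162]
tool_rot: [[0.034, -0.999, -0.003], [-0.999, -0.034, -0.006], [0.006, 0.003, -1.0]]
ft_force: [-0.7, -10.4, 1.0]
opening: 0.0006
```

View pics/side4c.png

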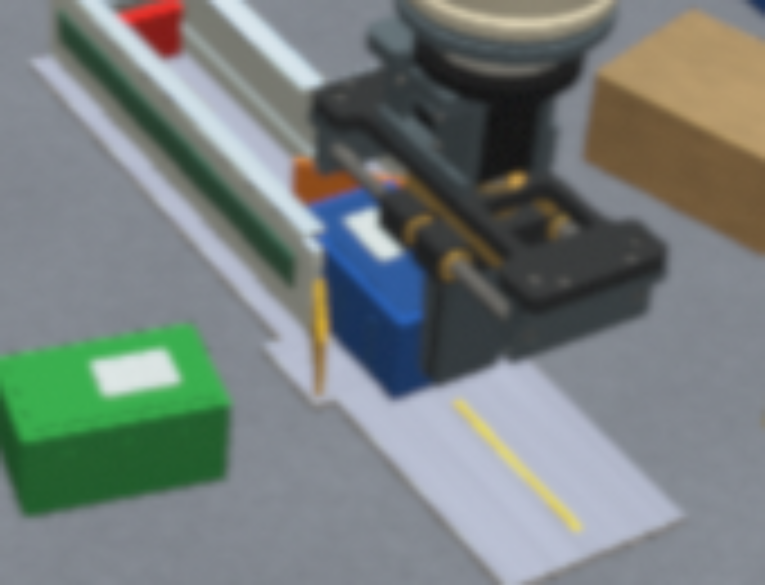

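The tote's front has entered the gate and the flap, at (330,175), is swinging open. The tote is straight in the funnel. Continuing.

```bash
python3 -m jog '[[[-0.6,0,0.05],[0.003,-0.005,0]],[[-0.7,0,0],[0,0,0]],[[-0.7,0,0],[0,0,0]],[[-0.7,0,0],[0,0,0]],[[-0.7,0,0],[0,0,0]]]'
python3 -c "
from h import *
y=-.02;plan(.615-.0305*(y),y,.214,-88.25,5)"
```

```text
clock: 10.98
tool_pos: [0.6173, -0.0512, 0.2162]
tool_rot: [[0.033, -0.999, -0.001], [-0.999, -0.033, -0.006], [0.006, 0.001, -1.0]]
ft_force: [-1.9, -8.7, 4.6]
opening: 0.0006
from [ 0.6173 -0.0512  0.2162] h -88.1 turn/row tool z 0.0005 tilt [-0.0006 -0.0064]
[-0.62, 0.01, 0.04]
[-0.62, 0.01, 0.04]
[-0.62, 0.01, 0.04]
[-0.62, 0.01, 0.04]
[-0.62, 0.01, 0.04]
```

```bash
python3 -m jog '[[[-0.8,0,0.05],[0,-0.005,0]],[[-0.8,0,0],[0,0,0]],[[-0.8,0,0],[0,0,0]],[[-0.8,0,0],[0,0,0]],[[-0.8,0,0],[0,0,0]]]'
python3 -m jog '[[[-0.8,0,0],[0,0,0]],[[-0.8,0,0],[0,0,0]],[[-0.8,0,0],[0,0,0]],[[-0.8,0,0],[0,0,0]],[[-0.8,0,0],[0,0,0]]]'
python3 -c "
from h import *
y=.07;plan(.615-.0305*(y),y,.214,-88.25,5)"
```

```text
clock: 11.4
tool_pos: [0.6154, -0.0092, 0.2159]
tool_rot: [[0.033, -0.999, -0.003], [-0.999, -0.033, -0.005], [0.005, 0.003, -1.0]]
ft_force: [-1.4, -7.9, 5.8]
opening: 0.0005
clock: 11.82
tool_pos: [0.6127, 0.0336, 0.2158]
tool_rot: [[0.034, -0.999, -0.007], [-0.999, -0.034, -0.008], [0.008, 0.007, -1.0]]
ft_force: [-1.8, -8.1, 6.5]
opening: 0.0003
from [0.6127 0.0336 0.2158] h -88.06 turn/row tool z 0.0006 tilt [-0.0065 -0.0082]
[-0.73, -0.03, 0.04]
[-0.73, -0.03, 0.04]
[-0.73, -0.03, 0.04]
[-0.73, -0.03, 0.04]
[-0.73, -0.03, 0.04]
```

```bash
python3 -m jog '[[[-0.7,0,0],[0.006,-0.008,0]],[[-0.7,0,0],[0,0,0]],[[-0.7,0,0],[0,0,0]],[[-0.6,0,0],[0,0,0]],[[-0.5,0,0],[0,0,0]]]'
python3 -m jog '[[[-0.4,0,0],[0,0,0]],[[-0.3,0,0],[0,0,0]],[[-0.2,0,0],[0,0,0]],[[-0.1,0,0],[0,0,0]]]'
python3 - <<'E'
from h import *
c=cam("side"); a=c["image"][140:270,270:440,::-1]; cv2.imwrite("pics/side5c.png",cv2.resize(a,None,fx=4.5,fy=4.5))
y=.09;plan(.615-.0305*(y),y,.214,-88.25,5)
E
```

```text
clock: 12.23
tool_pos: [0.6103, 0.0686, 0.2159]
tool_rot: [[0.034, -0.999, -0.004], [-0.999, -0.034, -0.003], [0.003, 0.004, -1.0]]
ft_force: [3.6, -7.5, 1.1]
opening: 0.0004
clock: 12.57
tool_pos: [0.6098, 0.0807, 0.2158]
tool_rot: [[0.035, -0.999, -0.004], [-0.999, -0.035, -0.005], [0.005, 0.004, -1.0]]
ft_force: [1.6, -8.3, 2.5]
opening: 0.0003
from [0.6097 0.0808 0.2158] h -88.0 turn/row tool z 0.0009 tilt [-0.004  -0.0049]
[-0.18, -0.06, 0.04]
[-0.18, -0.06, 0.04]
[-0.18, -0.06, 0.04]
[-0.18, -0.06, 0.04]
[-0.18, -0.06, 0.04]
```

View pics/side5c.png

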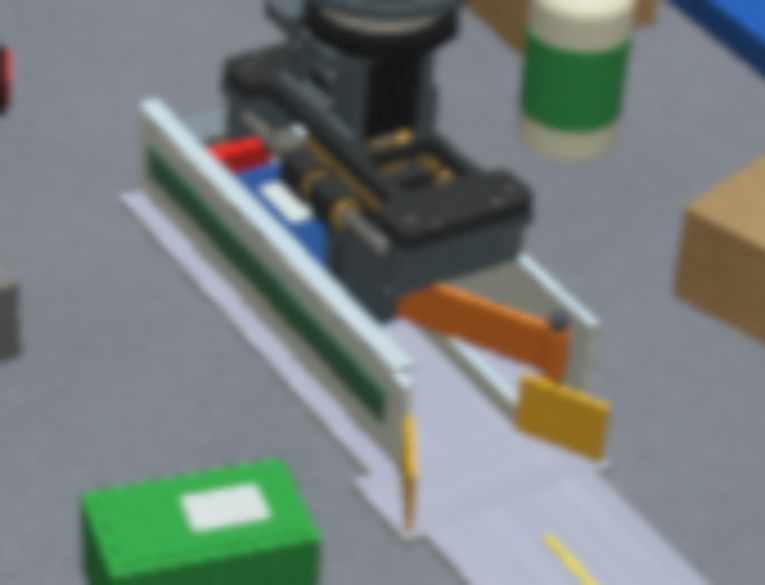

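The picture shows the tote in the lane with its front close to the red pad at (240,150). The flap, at (480,320), is resting on the hand behind the tote. Creeping to the buffer.

```bash
python3 -m jog '[[[-0.3,-0.08,0],[0.004,-0.004,0]],[[-0.3,-0.06,0],[0,0,0]],[[-0.3,0,0],[0,0,0]]]'
python3 -m jog '[[[-0.2,0,0],[0,0,0]],[[-0.2,0,0],[0,0,0]]]'
python3 -m jog '[[[-0.15,0,0],[0,0,0]],[[-0.15,0,0],[0,0,0]]]'
```

```text
clock: 12.87
tool_pos: [0.61, 0.0904, 0.2157]
tool_rot: [[0.034, -0.999, -0.002], [-0.999, -0.034, -0.002], [0.002, 0.003, -1.0]]
ft_force: [0.5, -5.9, 4.8]
opening: 0.0004
clock: 13.03
tool_pos: [0.6096, 0.0954, 0.2157]
tool_rot: [[0.034, -0.999, -0.003], [-0.999, -0.034, -0.003], [0.003, 0.003, -1.0]]
ft_force: [0.5, -5.2, 3.3]
opening: 0.0005
clock: 13.2
tool_pos: [0.6093, 0.0992, 0.2157]
tool_rot: [[0.035, -0.999, -0.003], [-0.999, -0.035, -0.003], [0.003, 0.003, -1.0]]
ft_force: [0.2, -4.4, 3.9]
opening: 0.0005
```

```bash
python3 -m jog '[[[-0.1,0,0],[0,0,0]]]' | grep -E 'pos|force'
python3 -m jog '[[[-0.1,0,0],[0,0,0]]]' | grep -E 'pos|force'
python3 -m jog '[[[-0.1,0,0],[0,0,0]]]' | grep -E 'pos|force'
```

```text
tool_pos: [0.6092, 0.1005, 0.2157]
ft_force: [-0.1, -4.5, 3.3]
tool_pos: [0.6091, 0.1018, 0.2157]
ft_force: [0.6, -5.8, 4.6]
tool_pos: [0.609, 0.103, 0.2158]
ft_force: [0.9, -5.0, 3.6]
```

```bash
python3 -m jog '[[[-0.07,0,0],[0,0,0]]]' | grep -E 'pos|force'
python3 -m jog '[[[-0.07,0,0],[0,0,0]]]' | grep -E 'pos|force'
python3 -m jog '[[[-0.07,0,0],[0,0,0]]]' | grep -E 'pos|force'
```

```text
tool_pos: [0.609, 0.1039, 0.2157]
ft_force: [-0.2, -4.8, 3.6]
tool_pos: [0.609, 0.1048, 0.2157]
ft_force: [0.9, -6.1, 3.6]
tool_pos: [0.6089, 0.1057, 0.2157]
ft_force: [0.8, -5.6, 4.9]
```

```bash
python3 -m jog '[[[-0.07,0,0],[0,0,0]]]' | grep -E 'pos|force'
python3 -m jog '[[[-0.07,0,0],[0,0,0]]]' | grep -E 'pos|force'
python3 -m jog '[[[-0.07,0,0],[0,0,0]]]' | grep -E 'pos|force'
```

```text
tool_pos: [0.6089, 0.1065, 0.2157]
ft_force: [1.4, -4.7, 3.8]
tool_pos: [0.6089, 0.1074, 0.2157]
ft_force: [1.7, -5.6, 3.5]
tool_pos: [0.6089, 0.1082, 0.2158]
ft_force: [1.5, -5.9, 3.5]
```

```bash
python3 -m jog '[[[-0.05,0,0],[0,0,0]]]' | grep -E 'pos|force'
python3 -m jog '[[[-0.05,0,0],[0,0,0]]]' | grep -E 'pos|force'
```

```text
tool_pos: [0.6089, 0.1089, 0.2158]
ft_force: [1.2, -5.8, 3.4]
tool_pos: [0.6088, 0.1095, 0.2157]
ft_force: [1.0, -6.2, 3.7]
```

```bash
python3 -m jog '[[[-0.06,0,0],[0,0,0]]]' | grep -E 'pos|force'
python3 -m jog '[[[-0.06,0,0],[0,0,0]]]' | grep -E 'pos|force'
python3 -m jog '[[[-0.06,0,0],[0,0,0]]]' | grep -E 'pos|force'
```

```text
tool_pos: [0.6088, 0.1102, 0.2157]
ft_force: [0.8, -6.2, 3.4]
tool_pos: [0.6088, 0.111, 0.2158]
ft_force: [1.8, -4.2, 4.1]
tool_pos: [0.6087, 0.1117, 0.2158]
ft_force: [1.2, -5.0, 3.7]
```

```bash
python3 -m jog '[[[-0.06,0,0],[0,0,0]]]' | grep -E 'pos|force'
python3 -m jog '[[[-0.06,0,0],[0,0,0]]]' | grep -E 'pos|force'
python3 -c "
from h import *
c=cam('side'); a=c['image'][140:250,280:400,::-1]; cv2.imwrite('pics/side6c.png',cv2.resize(a,None,fx=5,fy=5))"
```

```text
tool_pos: [0.6087, 0.1124, 0.2158]
ft_force: [1.2, -5.6, 3.7]
tool_pos: [0.6087, 0.1131, 0.2158]
ft_force: [0.7, -9.8, 4.3]
```

View pics/side6c.png

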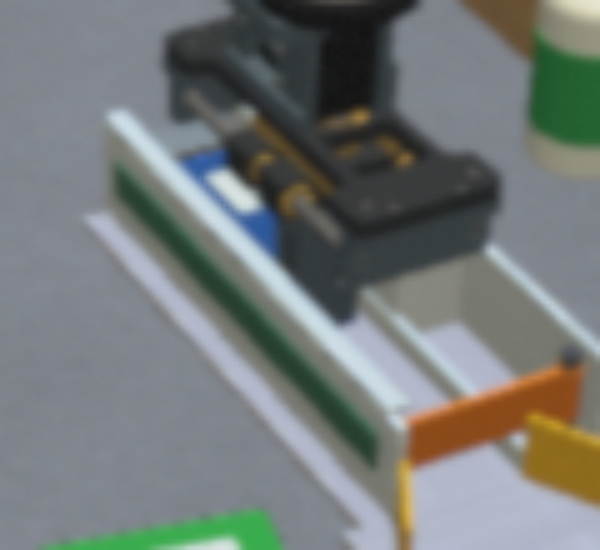

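The flap at (490,410) is already shut behind the hand, and the tote front now meets the red pad: the force has just risen from about 5.5 to 9.8 N. Small steps next to press snugly.

```bash
python3 -m jog '[[[-0.03,0,0],[0,0,0]]]' | grep -E 'pos|force'
python3 -m jog '[[[-0.01,0,0],[0,0,0]]]' | grep -E 'pos|force'
```

```text
tool_pos: [0.6087, 0.1132, 0.2158]
ft_force: [1.2, -10.3, 3.8]
tool_pos: [0.6087, 0.1133, 0.2158]
ft_force: [0.5, -7.1, 3.2]
```

```bash
python3 -m jog '[[[-0.06,0,0],[0,0,0]]]' | grep -E 'pos|force'
python3 -m jog '[[[-0.05,0,0],[0,0,0]]]' | grep -E 'pos|force'
```

```text
tool_pos: [0.6087, 0.1137, 0.2158]
ft_force: [1.7, -11.3, 3.9]
tool_pos: [0.6087, 0.1138, 0.2158]
ft_force: [0.3, -12.3, 4.1]
```

```bash
python3 -m jog '[[[-0.05,0,0],[0,0,0]]]' | grep -E 'pos|force'
python3 -m jog '[[[-0.05,0,0],[0,0,0]]]' | grep -E 'pos|force'
python3 -m jog '[[[-0.03,0,0],[0,0,0]]]' | grep -E 'pos|force'
```

```text
tool_pos: [0.6087, 0.114, 0.2158]
ft_force: [1.2, -11.2, 4.6]
tool_pos: [0.6087, 0.1141, 0.2158]
ft_force: [1.0, -10.8, 4.3]
tool_pos: [0.6087, 0.1142, 0.2158]
ft_force: [1.7, -7.3, 3.3]
```

```bash
python3 -m jog '[[[-0.07,0,0],[0,0,0]]]' | grep -E 'pos|force'
python3 -m jog '[[[-0.06,0,0],[0,0,0]]]' | grep -E 'pos|force'
python3 -m jog '[[[-0.06,0,0],[0,0,0]]]' | grep -E 'pos|force'
```

```text
tool_pos: [0.6087, 0.1145, 0.2159]
ft_force: [1.5, -12.7, 3.7]
tool_pos: [0.6087, 0.1147, 0.2159]
ft_force: [0.8, -12.6, 4.9]
tool_pos: [0.6087, 0.1149, 0.2159]
ft_force: [1.3, -12.3, 4.5]
```

Pressed for several rows at about 12.5 N total, against about 5 N for sliding. Withdrawing.

```bash
python3 -m jog '[[[0.3,0,0],[0,0,0]],[[0.4,-0.1,0],[0,0,0]],[[0.3,-0.1,0],[0,0,0]],[[0,0,0],[0,0,0]]]'
python3 -m jog '[[[0,0,-1],[0,0,0]],[[0,0,-2],[0,0,0]],[[0,0,-3],[0,0,0]],[[0,0,-3],[0,0,0]],[[0,0,-3],[0,0,0]]]'
python3 -m jog '[[[0,1,-3],[0,0,0]],[[0,3.5,-2],[0,0,0]],[[0,4,0],[0,0,0]],[[0,4,0],[0,0,0]],[[0,4,0],[0,0,0]]]'
python3 -m jog '[[[1,4,0],[0,0,0]],[[4,0,0],[0,0,0]],[[-4,0,0],[0,0,0]],[[0,0,0],[0,0,0]]]'
```

```text
clock: 15.75
tool_pos: [0.6105, 0.1054, 0.2153]
tool_rot: [[0.034, -0.999, -0.006], [-0.999, -0.033, -0.014], [0.014, 0.006, -1.0]]
ft_force: [-0.1, -0.5, 0.5]
opening: 0.0005
clock: 16.17
tool_pos: [0.6092, 0.1074, 0.3348]
tool_rot: [[0.033, -0.999, -0.02], [-0.999, -0.033, -0.014], [0.013, 0.02, -1.0]]
ft_force: [0.8, -0.5, -0.4]
opening: 0.0006
clock: 16.58
tool_pos: [0.446, 0.1033, 0.3992]
tool_rot: [[0.032, -0.999, -0.001], [-0.999, -0.032, -0.011], [0.011, 0.001, -1.0]]
ft_force: [-0.3, 0.7, 0.1]
opening: 0.0004
clock: 16.92
tool_pos: [0.3992, 0.0784, 0.4023]
tool_rot: [[0.01, -1.0, -0.001], [-1.0, -0.01, -0.01], [0.01, 0.001, -1.0]]
ft_force: [-0.1, 1.6, 0.2]
opening: 0.0003
```

```bash
python3 - <<'E'
from h import *
c=cam("top","top9"); s=cam("side","side9")
a=cv2.resize(c["image"][140:310,190:440,::-1],None,fx=1.6,fy=1.6); b=cv2.resize(s["image"][120:290,220:470,::-1],None,fx=1.6,fy=1.6)
cv2.imwrite("pics/fin.png",np.hstack([a,b]))
P=pts(s); hsv=cv2.cvtColor(s["image"],cv2.COLOR_RGB2HSV).astype(int)
m=(hsv[...,0]>105)&(hsv[...,0]<125)&(hsv[...,1]>120); m[:160]=0;m[240:]=0;m[:,:290]=0;m[:,390:]=0
q=P[m&(P[...,2]>.04)&(P[...,2]<.07)]; print(len(q), np.percentile(q[:,1],[1,99]) if len(q) else 0)
print(robot.state()["clock"],robot.state()["ft_force"])
E
```

```text
362 [0.11936136 0.22021651]
17.0167 [-0.44999795 -0.71370015  0.08883648]
```

View pics/fin.png

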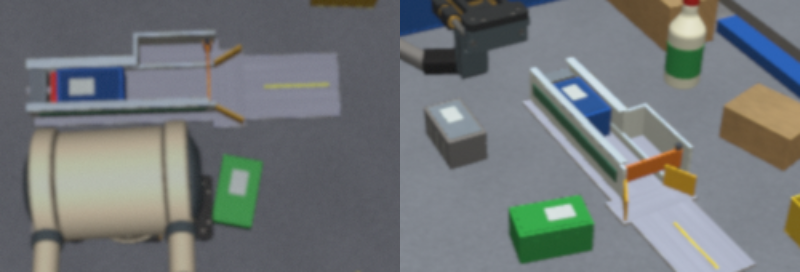

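The tote stands against the red pad (left half, 55,85), the flap is shut (208,70), and the grey and green totes are where they were. Handing in.

```bash
python3 -c "
from h import *
print(robot.hand_in())"
```

```text
the job is handed in; nothing more can be done
None
```

The job is done and handed in at about 17 s on the clock. I set the blue tote down on the entry plate in line with the lane and pushed it with shut fingers through the orange flap to the red buffer. I pressed it there, then drew the hand back, up and out to the side.

- **Final position:** the last pictures show the tote against the red pad, with its ends measured at world y 0.119 and 0.220 m. The flap is shut behind it and the hand is clear of the dock.
- **Bystanders:** the grey tote looks unmoved in the last pictures. I did not re-measure it. The tape roll and scanner fell outside the final crops, and I did not check them, but the hand never went near them.
- **Press on the buffer:** the wrist read 11 to 12.7 N along the lane for about 0.4 s in all, with a short dip to 7 N partway. Sliding alone took about 5 N, so I put the pad force at about 6 to 8 N; it was inferred, not measured directly. By travel after first contact, about 2 mm at 1 mm per 10 N, it could be higher; the two estimates did not fully agree, and travel alone would put it near the 18 N limit.
- **Force spikes:** there was a brief 39 N wrist reading when the tote touched down on the plate, and 18 N as its front met the funnel and flap. Both are well under the 120 N wrist limit. The 39 N came up through the gripped tote, close to the 40 N limit for the arm or gripper body.
- **Flap timing:** the flap shut behind the fingers before the press, not when I drew the hand out, because the hand had already passed it.

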